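# Lay up the hub kit on the blue stand

## Robot

A 6-joint arm with a two-finger parallel gripper is mounted at the origin on the work surface. World frame = base frame: x ahead of the robot, y to its left, z up, the work surface at z = 0. Lengths are in m, angles in rad, forces in N, time in s.
With the tool pointing down it reaches from about 0.25 to 0.725 m from the base axis. Payload 4 kg.
Tool frame: the origin (TCP) lies between the finger pads; the fingertips stand 8 mm ahead of it and the grasp point (between the pads) lies 11 mm behind it; z points along the fingers, y is the line along which they close (so a half turn about z gives the same grasp; the last joint's range is limited). The gripper opens to 85 mm and grips with 20 to 120 N. Pads are 22 mm wide; open, the fingers measure 114 mm over their backs; the gripper's body (76 mm by 85 mm) begins 54 mm behind the grasp point. The pads swing forward as they close: fully open they stand 13 mm farther back than shut.
Start: joints at [1.221, 0.241, 0.005, 1.335, 0, 1.571], TCP at [0.171, 0.47, 0.208] pointing down, gripper open.
Joint ranges: [-2.72, 2.72], [-1.05, 1.87], [-1.09, 1.28], [-1.99, 2.15], [-1.42, 1.44], [-3.14, 3.14]. Speed limits (rad/s): [2.79, 2.79, 3.14, 3.14, 3.14, 3.14].

## Interface

Orientations are given as a unit quaternion [x, y, z, w].
In Python, from workcell import status, viewer, bot gives the robot as it stands.
- The arm moves only by the tool servo_tool, never from a script. Its argument "commands" is a list of rows, each a list of 5 numbers: the finger opening in mm, from 0 to 85.4, then the shift along the tool's x, y, z in mm, then the turn about the tool's z in rad. A call has 1 to 20 rows; each row shifts and turns the commanded pose from where the row before left it, along the tool's axes as they then stand; what a row does not reach is not made up. A row lasts 1/8 s, in which the tool goes at most 62.5 mm and 10.7 degrees, less where a joint would pass 70% of its speed; a pose out of reach is approached as far as the arm can. A call is refused whole if a number of a shift passes 62.5 or a number of a turn 0.188, either way. A call with a gripper value outside its range is refused whole. The fingers move at their own pace and stop on an object; the grip force is fixed at half the most. Time passes only in rows, so rows that do not move let the fingers close. It gives the time, the measured TCP pose, the force, the opening and the grip force at its end, in the units of the state.
- status.get_obs(): the state, without advancing time (a new reading comes with each control period).
- viewer.camera(name): name is "scene" or "top" or "wrist"; returns (picture, depth): 420x560x3 uint8, red, green, blue; 420x560 float32, m along the optical axis (not along the pixel's ray), 0 where there is no reading.
- viewer.get_calibration(name): a dict with "camera_matrix" (3x3 intrinsics, pixels), "distortion" ([k1, k2, p1, p2, k3] as OpenCV has them; the pictures are not rectified), "R" (3x3) and "t" (3): a world point X has camera coordinates R X + t; the wrist camera has in their place "T_tool_cam" (4x4, takes a point from camera to tool coordinates, whose origin is the TCP and whose axes are the flange's). Camera axes: x right, y down, z forward; pixel columns grow to the right and rows downward; lengths in m; the calibration is good to about 2 mm. A picture is of the moment at which its call begins: read the wrist's pose just before it. get_calibration takes no time and is no camera call.
- bot.job_done(): hands the job in; it is judged then, once.
Trained networks look in the newest picture that a camera, given by its name, has taken for a name from the list of things; names that differ only in an ending like _2 or _b are one class to them, and where a whole thing is asked for, a point or a joint stands for the part that bears it (a point fixed in the world has none). Each returns a list of dicts, best first, with "p" (0 to 1); they miss things now and then, are a little off and sometimes report something else, mostly with a low value. They report only what shows in the picture. A call takes as long as a camera call. They do not tell look-alikes from the thing itself.
- viewer.masks_of(camera, label): "mask" (420x560 bool, what is visible of it) and "pixel" ([row, column] in pixels, amid what is visible of it).
- viewer.spot_point(camera, label): "pixel" ([row, column] in pixels: a listed point, or the origin of a listed thing).
The state is a dict: "clock": time; "joint_pos": joint angles; "joint_vel": joint speeds; "tau": joint torques, N m; "eef_pos": TCP position; "tool_rot": TCP orientation; "ft_force": force on the tool from outside, world axes, zero at the start; "ft_torque": the same for the moment, N m; "grip_width": finger opening in m; "grasp_force": force on a finger pad.
Only numpy, scipy, OpenCV 4.12 (cv2) and the standard library are available. Lean on these libraries where they do the work, as an engineer would, in place of code of your own. Each camera call takes 0.05 s, during which the arm holds its last target. There are 200 camera calls.

## Task

Build up the hub kit on the post of the blue stand, threading the parts over the post from the bottom up in this order: steel spacer ring, green seal ring, brass thrust ring, and last the grey cast iron bearing cap, dome up, each lying flat on the one below. The red stand is for another kit and is not used. Leave the drift punch, the hex key set and the feeler gauge case where they lie.

Things in the scene. Friction and masses are not known exactly. Their poses are not given: they have to be found in the camera images.
- blue_stand_seat (a point): Fixed kit stand with a blue painted square base plate 100 x 100 x 12 mm lying on the cabinet top and a bright steel post in its middle: 18 mm diameter, standing 55 mm above the plate, its top 8 mm tapering to 10 mm diameter. Point: on the post's axis at the level of the plate's upper face, 12 mm above the cabinet top; z up the post. Where it stands differs from start to start.
- red_stand_seat (a point): The same kind of fixed stand, same sizes, with a red base plate; it is for another kit. Point: as for the blue stand.
- spacer_mid (a point): Bright steel spacer ring, outer diameter 62 mm, bore 28 mm, 16 mm high, about 0.3 kg. First, lowest part of the kit. Free to turn any way; lies flat on the cabinet top. Point: its centre, half-way up, on the bore axis; z up.
- seal_mid (a point): Green plastic seal ring, outer diameter 58 mm, bore 28 mm, 14 mm high, about 0.05 kg, rigid. Second part. Free to turn any way; lies flat on the cabinet top. Point: its centre, half-way up, on the bore axis; z up.
- thrust_mid (a point): Brass thrust ring, outer diameter 50 mm, bore 28 mm, 14 mm high, about 0.16 kg. Third part. Free to turn any way; lies flat on the cabinet top. Point: its centre, half-way up, on the bore axis; z up.
- cap_mid (a point): Dark grey cast iron bearing cap, about 0.5 kg, 36 mm high: a round body of 60 mm diameter for its lower 25 mm, carrying a dome of 44 mm diameter, 11 mm high, narrowing to 34 mm at the top, with four small bolt heads around it. From below it has a blind bore of 28 mm diameter, 25 mm deep, that goes over the post's end. Fourth part, on top. It lies dome up. Point: on its axis, 18 mm above its underside; z up through the dome.
- punch_mid (a point): Bystander: brass drift punch lying flat, 130 mm long, 12 mm thick; x along its length, towards the thin end. Point: its middle.
- hexkeys_mid (a point): Bystander: hex key set with yellow handles in a black plastic holder lying flat, 90 x 50 x 20 mm, long side along x. Point: its middle.
- gauge_mid (a point): Bystander: chrome feeler gauge case lying flat, 100 x 24 x 14 mm, long side along x. Point: its middle.
Mind the look-alikes: they are no part of the job. What is meant by the part that bears thrust_mid is not black or brown, and is the smaller of those in its own colour.

How it is judged:
On the way, in this order (a step that is already met when the one before it is completed fails the run):
1. the steel spacer ring lies flat over the blue stand's post, on the plate (horizontal distance between spacer_mid and blue_stand_seat below 0.009 m and z of spacer_mid in the frame of blue_stand_seat between 0.004 and 0.012 m and angle between spacer_mid's own z axis and vertical below 0.1 rad), for 0.2 s.
2. the green seal ring lies flat over the blue stand's post, on the steel spacer ring (all of step 1 and horizontal distance between seal_mid and blue_stand_seat below 0.009 m and z of seal_mid in the frame of blue_stand_seat between 0.019 and 0.027 m and angle between seal_mid's own z axis and vertical below 0.1 rad), for 0.2 s.
3. the brass thrust ring lies flat over the blue stand's post, on the green seal ring (all of step 2 and horizontal distance between thrust_mid and blue_stand_seat below 0.009 m and z of thrust_mid in the frame of blue_stand_seat between 0.033 and 0.041 m and angle between thrust_mid's own z axis and vertical below 0.1 rad), for 0.2 s.
4. the bearing cap lies flat over the blue stand's post, on the brass thrust ring (all of step 3 and horizontal distance between cap_mid and blue_stand_seat below 0.009 m and z of cap_mid in the frame of blue_stand_seat between 0.058 and 0.066 m and angle between cap_mid's own z axis and vertical below 0.1 rad), for 0.2 s.
At the end, for the whole second after the job is handed in: All four parts are over the blue stand's post, from the bottom up spacer, seal, thrust ring, cap, each within 9 mm of the post's axis, within 4 mm of its height in the full stack (centres 8, 23, 37 and 62 mm above the plate), level within 0.1 rad, released and at rest (all of step 4 and linear speed of each of spacer, seal, thrust, cap below 0.02 m/s and contact force between each of spacer, seal, thrust, cap and the fingers below 0.1 N); the robot touches nothing.
It fails at once if the drift punch is shifted by more than 30 mm (distance of punch_mid from where it was at the start of the episode above 0.03 m).
It fails at once if the hex key set is shifted by more than 30 mm (distance of hexkeys_mid from where it was at the start of the episode above 0.03 m).
It fails at once if the feeler gauge case is shifted by more than 30 mm (distance of gauge_mid from where it was at the start of the episode above 0.03 m).
It also fails if it takes over 112 s, if anything falls off the work surface, if the arm or the gripper's body presses on something with over 40 N, if the wrist force passes 120 N, or if a joint passes its speed limit or range.

## Working session

There is one attempt and no reset: what is moved stays moved. The work goes in short steps, Python scripts to look and compute and a tool call to move; the robot and the scene stay as the last step left them, time stands still between calls to the robot, and variables do not carry over. Pictures are saved under pics/ and viewed, at most 14 in all, crops included, and the job is handed in when it is done.

Besides the shell and the picture viewer there is one more tool, called as name(argument=value, ...) on one line, values as JSON. servo_tool: Moves the arm, as the interface text tells. Its arguments: {"type":"object","properties":{"commands":{"type":"array"}},"required":["commands"]}

```bash
mkdir -p pics; cat > h.py <<'E'
import numpy as np, cv2
from scipy.spatial.transform import Rotation as Ro
from workcell import status, viewer, bot
def pose():
    o=status.get_obs(); T=np.eye(4); T[:3,:3]=Ro.from_quat(o['tool_rot']).as_matrix(); T[:3,3]=o['eef_pos']; return T
def cam(name):
    """picture, depth, K, dist, camera-to-world 4x4"""
    T=pose(); im,d=viewer.camera(name); c=viewer.get_calibration(name)
    if name=='wrist': M=T@np.array(c['T_tool_cam'])
    else:
        W=np.eye(4); W[:3,:3]=c['R']; W[:3,3]=c['t']; M=np.linalg.inv(W)
    return im,d,np.array(c['camera_matrix']),np.array(c['distortion']),M
def pts(px,z,K,D,M):
    """px Nx2 (row,col), depth z -> world"""
    px=np.atleast_2d(np.array(px,float))
    u=cv2.undistortPoints(px[:,None,::-1].copy(),K,D)[:,0]
    z=np.broadcast_to(z,len(u)); C=np.c_[u*z[:,None],z]
    return C@M[:3,:3].T+M[:3,3]
def plane(px,h,K,D,M):
    """pixel ray hit with world height h"""
    p=pts(px,1.,K,D,M); o=M[:3,3]; r=p-o
    return o+r*((h-o[2])/r[:,2])[:,None]
def save(im,n): cv2.imwrite(f'pics/{n}.png',im[:,:,::-1])
E
python3 - <<'E'
from h import *
print(status.get_obs())
names='blue_stand_seat red_stand_seat spacer_mid seal_mid thrust_mid cap_mid punch_mid hexkeys_mid gauge_mid'.split()
for c in ['top','scene']:
    im,d,K,D,M=cam(c); save(im,c+'0'); print(c,M[:3,3].round(3),M[:3,2].round(2))
    for n in names:
        for r in (viewer.masks_of(c,n) if n[-3:]=='mid' else viewer.spot_point(c,n)):
            if r['p']<.2: continue
            if 'mask' in r:
                m=r['mask']&(d>0); P=pts(np.argwhere(m),d[m],K,D,M)
                zt=np.percentile(P[:,2],90); t=P[P[:,2]>zt-.006]
                print(n,round(r['p'],2),r['pixel'],'mean',t.mean(0).round(3),'mid',((t.min(0)+t.max(0))/2).round(3),'ext',np.ptp(t,0).round(3), im[r['mask']].mean(0).round())
            else: print(n,round(r['p'],2),r['pixel'],plane(r['pixel'],.012,K,D,M).round(3))
E
```

```text
{'clock': 0.0, 'joint_pos': array([ 1.22099366e+00,  2.41428046e-01,  3.71396146e-03,  1.33520761e+00,
       -9.72509743e-08,  1.57078156e+00]), 'joint_vel': array([-0.00149821,  0.0001291 , -0.00026111,  0.00086931, -0.00057751,
       -0.00083678]), 'tau': array([-4.85381988e-04, -3.72318399e+01,  2.52407330e+01,  1.68748229e-02,
       -7.56035865e-05,  4.24203307e-06]), 'eef_pos': array([0.17111955, 0.46907134, 0.20690158]), 'tool_rot': array([ 1.74003612e-01,  9.84744441e-01, -1.04647769e-03, -1.84878384e-04]), 'ft_force': array([-0.3682507 , -0.03036066, -0.56309244]), 'ft_torque': array([ 0.00534888,  0.03327546, -0.01221114]), 'grasp_force': 0.0, 'grip_width': 0.08521513976961984}
top [ 0.364 -0.003  0.847] [ 0.23  0.   -0.97]
blue_stand_seat 0.76 [235.3, 138.7] [[0.488 0.305 0.012]]
red_stand_seat 0.58 [251.6, 432.7] [[ 0.467 -0.33   0.012]]
spacer_mid 0.81 [260.0, 312.0] mean [ 0.451 -0.082  0.015] mid [ 0.451 -0.082  0.015] ext [0.06  0.058 0.008] [148. 152. 162.]
seal_mid 0.95 [189.4, 322.6] mean [ 0.608 -0.106  0.013] mid [ 0.608 -0.106  0.013] ext [0.054 0.056 0.007] [
[... 1865 characters left out ...]
[0.49  0.299 0.046] mid [0.488 0.301 0.046] ext [0.016 0.018 0.047] [ 53.  90. 148.]
thrust_mid 0.47 [256.0, 277.7] mean [ 0.614 -0.11   0.014] mid [ 0.613 -0.11   0.014] ext [0.054 0.056 0.008] [ 46. 152.  75.]
cap_mid 0.78 [212.2, 342.9] mean [0.646 0.126 0.035] mid [0.649 0.126 0.035] ext [0.048 0.049 0.01 ] [63. 64. 66.]
punch_mid 0.62 [219.9, 260.5] mean [ 0.502 -0.007  0.011] mid [ 0.509 -0.006  0.012] ext [0.128 0.013 0.008] [183. 144.  78.]
hexkeys_mid 0.56 [195.7, 386.8] mean [0.7   0.275 0.018] mid [0.703 0.277 0.019] ext [0.088 0.053 0.01 ] [137. 130.  71.]
gauge_mid 0.71 [324.8, 259.8] mean [ 0.701 -0.274  0.014] mid [ 0.7   -0.274  0.014] ext [0.097 0.027 0.009] [168. 175. 190.]
```

View pics/top0.png

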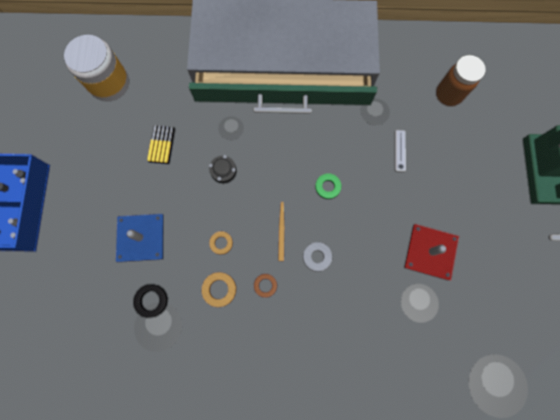

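```bash
python3 - <<'E'
from h import *
im,d,K,D,M=cam('top'); cal=viewer.get_calibration('wrist')
print(np.array(cal['T_tool_cam']).round(3)); print(pose().round(3))
I=np.argwhere(d>0); P=pts(I,d[d>0],K,D,M)
def box(n,c,r,lo,hi):
    s=(np.linalg.norm(P[:,:2]-c,axis=1)<r)&(P[:,2]>lo)&(P[:,2]<hi); t=P[s]
    print(n,len(t),t.mean(0).round(4),'mid',((t.min(0)+t.max(0))/2).round(4),'ext',np.ptp(t,0).round(4))
box('blue post',[.488,.304],.03,.03,.2); box('top',[.488,.304],.03,.06,.2); box('plate',[.488,.304],.09,.008,.02)
box('cap top',[.648,.126],.05,.033,.1); box('cap body',[.648,.126],.05,.018,.1)
box('table',[.55,.03],.02,-1,1)
E
```

```text
[[-0.    -0.947 -0.321  0.082]
 [ 1.    -0.    -0.    -0.001]
 [ 0.    -0.321  0.947 -0.165]
 [ 0.     0.     0.     1.   ]]
[[-0.939  0.343 -0.     0.171]
 [ 0.343  0.939  0.     0.47 ]
 [ 0.     0.    -1.     0.208]
 [ 0.     0.     0.     1.   ]]
blue post 102 [0.4827 0.3014 0.0555] mid [0.4836 0.3043 0.0498] ext [0.0167 0.018  0.037 ]
top 45 [0.4838 0.3035 0.0643] mid [0.484  0.3044 0.0642] ext [0.0148 0.0132 0.0081]
plate 1959 [0.483  0.3033 0.0111] mid [0.4846 0.3043 0.0138] ext [0.1056 0.1078 0.0115]
cap top 209 [0.6407 0.131  0.035 ] mid [0.6396 0.1312 0.0364] ext [0.0393 0.0375 0.0066]
cap body 553 [0.6384 0.1301 0.0298] mid [0.6403 0.1307 0.0288] ext [0.0581 0.0596 0.0217]
table 245 [ 0.5498  0.0302 -0.0008] mid [ 5.502e-01  3.060e-02 -1.000e-04] ext [0.0388 0.0381 0.0072]
```

The top view shows the blue stand at (235,140), spacer at (257,318), seal at (186,328) and cap at (168,223). The small brass ring at (242,220) is the thrust ring. The big brass ring at (290,219), the copper one and the black one are decoys. I'll move above the spacer next.

servo_tool(commands=[[85,-30,-28,0,0],[85,-30,-28,0,0],[85,-30,-28,0,0],[85,-30,-28,0,0],[85,-30,-28,0,0],[85,-30,-28,0,0],[85,-30,-28,0,0],[85,-30,-28,0,0],[85,-30,-28,0,0],[85,-30,-28,0,0],[85,-30,-28,0,0],[85,-30,-28,0,0],[85,-30,-28,0,0],[85,-30,-28,0,0],[85,-33,-31,0,0],[85,0,0,0,0],[85,0,0,0,0]])

```text
clock: 3.18
eef_pos: [0.4515, -0.0827, 0.2076]
tool_rot: [0.174, 0.985, 0.0, -0.0]
ft_force: [-0.3, 0.6, -0.1]
grip_width: 0.085
grasp_force: 0.0
```

```bash
cat >> h.py <<'E'
def look(name,label,lo,hi,near=None,r=.06):
    """wrist depth fit: centre of points with lo<z<hi in the best mask near a place; gives world centre and tool shift"""
    im,d,K,D,M=cam('wrist'); save(im,name); T=pose(); best=None
    for q in viewer.masks_of('wrist',label):
        m=q['mask']&(d>0); P=pts(np.argwhere(m),d[m],K,D,M)
        t=P[(P[:,2]>lo)&(P[:,2]<hi)]
        if len(t)<20: continue
        c,rad=cv2.minEnclosingCircle(t[:,:2].astype(np.float32)); c=np.array(c)
        print(label,round(q['p'],2),'circle',c.round(4),round(rad,4),'mean',t.mean(0).round(4))
        if near is None or np.linalg.norm(c-near)<r:
            print('   tool shift mm',(T[:3,:3].T@np.r_[c-T[:2,3],0]*1e3).round(1))
    print('tcp',T[:3,3].round(4),'yaw',Ro.from_matrix(T[:3,:3]).as_quat().round(3))
E
python3 -c "
from h import *
look('w1','spacer_mid',.010,.025)"
```

```text
spacer_mid 0.78 circle [ 0.4525 -0.0828] 0.0309 mean [ 0.4512 -0.0827  0.0147]
   tool shift mm [-1.2 -0.1 -0. ]
tcp [ 0.4514 -0.0823  0.2077] yaw [ 0.174  0.985  0.    -0.   ]
```

servo_tool(commands=[[85,-1,0,40,0],[85,0,0,45,0],[85,0,0,45,0],[85,0,0,30,0],[85,0,0,18,0],[85,0,0,9,0],[85,0,0,8,0],[85,0,0,0,0],[72,0,0,0,0],[64,0,0,0,0],[64,0,0,0,0],[64,0,0,0,0]])

```text
clock: 4.78
eef_pos: [0.453, -0.0833, 0.013]
tool_rot: [0.174, 0.985, 0.0, 0.0]
ft_force: [-0.4, -0.1, 0.0]
grip_width: 0.0641
grasp_force: 0.0
```

servo_tool(commands=[[50,0,0,0,0],[50,0,0,0,0],[50,0,0,0,0],[50,0,0,0,0]])

```text
clock: 5.28
eef_pos: [0.4529, -0.0832, 0.0128]
tool_rot: [0.174, 0.985, 0.0, -0.0]
ft_force: [-0.1, 0.6, 0.5]
grip_width: 0.05
grasp_force: 0.0
```

```bash
python3 -c "
from h import *
im,d,K,D,M=cam('wrist'); save(im,'w2'); print(status.get_obs()['ft_force'])"
```

```text
[-0.48953795  0.88383478  0.18110671]
```

View pics/w2.png

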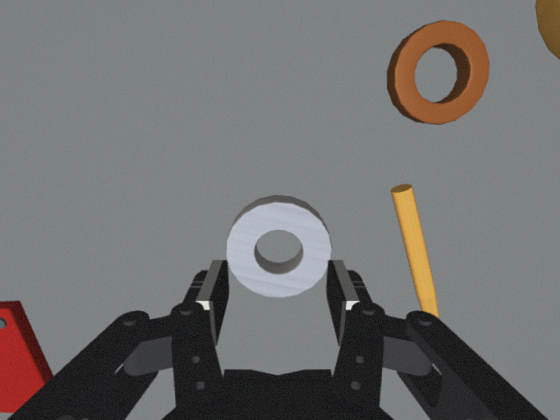

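```bash
python3 -c "
from h import *
im,d,K,D,M=cam('wrist'); T=pose()
for r in range(230,350,10):
  print(r,[(c,(np.linalg.inv(T)@np.r_[pts([r,c],d[r,c],K,D,M)[0],1])[:3].__mul__(1000).round().astype(int).tolist()) for c in (205,220,235,278,325,335,345)])"
```

```text
230 [(205, [8, -45, 14]), (220, [8, -36, 14]), (235, [14, -25, -1]), (278, [8, 0, 14]), (325, [14, 26, -1]), (335, [8, 35, 13]), (345, [8, 41, 14])]
240 [(205, [1, -46, 13]), (220, [1, -37, 14]), (235, [9, -25, -3]), (278, [1, 0, 14]), (325, [8, 27, -1]), (335, [1, 35, 14]), (345, [1, 42, 14])]
250 [(205, [-6, -46, 13]), (220, [-6, -37, 15]), (235, [2, -25, -2]), (278, [-6, 0, 14]), (325, [2, 27, -2]), (335, [-6, 36, 13]), (345, [-6, 42, 14])]
260 [(205, [-13, -47, 14]), (220, [10, -29, -29]), (235, [-4, -25, -2]), (278, [-13, 0, 15]), (325, [-4, 27, -3]), (335, [10, 27, -29]), (345, [-13, 43, 14])]
270 [(205, [6, -36, -32]), (220, [10, -27, -39]), (235, [-11, -26, -2]), (278, [-14, 0, 3]), (325, [-11, 27, -2]), (335, [10, 25, -40]), (345, [10, 30, -39])]
280 [(205, [11, -32, -49]), (220, [9, -26, -46]), (235, [-28, -29, 14]), (278, [-17, 0, -3]), (325, [-28, 31, 14]), (335, [9, 24, -47]), (345, [10, 28, -48])]
290 [(205, [11, -30, -57]), (220, [4, -26, -47]), (235, [-35, -29, 14]), (278, [-25, 0, -2]), (325, [-35, 31, 14]), (335, [6, 24, -49]), (345, [10, 27, -55])]
300 [(205, [10, -29, -62]), (220, [1, -26, -49]), (235, [-44, -29, 15]), (278, [-43, 0, 14]), (325, [-43, 31, 14]), (335, [2, 24, -51]), (345, [11, 25, -63])]
310 [(205, [6, -29, -63]), (220, [-4, -26, -50]), (235, [-51, -30, 14]), (278, [-51, 0, 14]), (325, [-51, 32, 13]), (335, [-3, 24, -51]), (345, [5, 26, -62])]
320 [(205, [11, -26, -75]), (220, [-8, -26, -51]), (235, [-60, -30, 14]), (278, [-60, 0, 14]), (325, [-60, 32, 14]), (335, [-7, 24, -53]), (345, [2, 26, -64])]
330 [(205, [11, -25, -81]), (220, [-68, -41, 14]), (235, [-69, -31, 15]), (278, [-68, 0, 14]), (325, [-68, 33, 14]), (335, [-11, 24, -55]), (345, [-2, 26, -65])]
340 [(205, [15, -22, -90]), (220, [-78, -42, 15]), (235, [-77, -31, 14]), (278, [-77, 0, 14]), (325, [-77, 33, 14]), (335, [-77, 40, 14]), (345, [17, 19, -92])]
```

The wrist view shows the ring at (250,278). The fingertips at (265,215) and (265,340) sit well above it, with depth putting them about 28 mm behind the TCP. So I'll open and feel my way down.

servo_tool(commands=[[85,0,0,0,0],[85,0,0,0,0],[85,0,0,0,0],[85,0,0,5,0],[85,0,0,5,0],[85,0,0,0,0]])

```text
clock: 6.12
eef_pos: [0.4522, -0.0831, 0.0021]
tool_rot: [0.174, 0.985, 0.0, -0.001]
ft_force: [-1.0, 0.2, -0.2]
grip_width: 0.0851
grasp_force: 0.0
```

```bash
python3 -c "
from h import *
im,d,K,D,M=cam('wrist'); T=pose(); save(im,'w3')
m=d>0; P=pts(np.argwhere(m),d[m],K,D,M); Q=(P-T[:3,3])@T[:3,:3]*1e3
print(T[:3,3],status.get_obs()['ft_force'],status.get_obs()['grip_width'])
for s in (-1,1):
  f=Q[(np.abs(Q[:,0])<14)&(s*Q[:,1]>33)&(s*Q[:,1]<70)&(P[:,2]>.02)]
  for a in range(-80,20,6):
    g=f[(f[:,2]>a)&(f[:,2]<=a+6)]
    if len(g): print(s,a,len(g),g.min(0).round(),g.max(0).round())
"
```

```text
[ 0.45247981 -0.08319253  0.00239878] [ 0.20187196  0.0612016  -0.39104998] 0.08498226121901706
-1 -80 367 [  3. -67. -80.] [ 14. -44. -74.]
-1 -74 556 [ -5. -56. -74.] [ 11. -43. -68.]
-1 -68 520 [-12. -57. -68.] [ 12. -43. -62.]
-1 -62 502 [-13. -57. -62.] [ 11. -43. -56.]
-1 -56 428 [-12. -57. -56.] [ 12. -43. -50.]
-1 -50 387 [-11. -57. -50.] [ 11. -43. -44.]
-1 -44 265 [-12. -56. -44.] [ 11. -43. -38.]
-1 -38 68 [-11. -44. -38.] [ 10. -43. -34.]
1 -80 351 [  3.  42. -80.] [ 13.  66. -74.]
1 -74 524 [ -5.  41. -74.] [ 11.  55. -68.]
1 -68 545 [-12.  41. -68.] [ 12.  56. -62.]
1 -62 498 [-12.  41. -62.] [ 11.  55. -56.]
1 -56 419 [-12.  41. -56.] [ 11.  55. -50.]
1 -50 373 [-12.  41. -50.] [ 11.  56. -44.]
1 -44 280 [-12.  41. -44.] [ 11.  54. -38.]
1 -38 77 [-11.  41. -38.] [  9.  42. -34.]
```

View pics/w3.png

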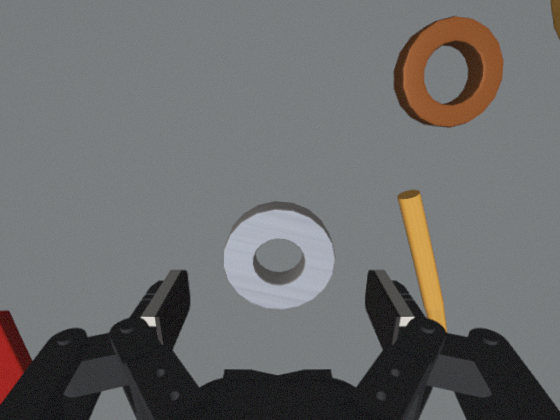

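The picture shows fingertips at (270,185) and (270,370), still about 36 mm above the table. The stated tip offset is roughly 30 mm off, so I'll go lower.

servo_tool(commands=[[85,0,0,8,0],[85,0,0,8,0],[85,0,0,6,0],[85,0,0,4,0],[85,0,0,0,0],[72,0,0,0,0],[66,0,0,0,0],[66,0,0,0,0],[66,0,0,0,0]])

```text
clock: 7.3
eef_pos: [0.453, -0.0833, -0.0231]
tool_rot: [0.174, 0.985, -0.0, 0.0]
ft_force: [0.6, 0.1, -0.3]
grip_width: 0.0661
grasp_force: 0.0
```

```bash
cat >> h.py <<'E'
def tips(name):
    im,d,K,D,M=cam('wrist'); T=pose(); save(im,name); o=status.get_obs(); w=o['grip_width']*500
    m=d>0; P=pts(np.argwhere(m),d[m],K,D,M); Q=(P-T[:3,3])@T[:3,:3]*1e3
    print(T[:3,3].round(4),o['ft_force'].round(1),w*2)
    for s in (-1,1):
        f=Q[(np.abs(Q[:,0])<11)&(s*Q[:,1]>w-4)&(s*Q[:,1]<w+10)]
        h=np.histogram(f[:,2],np.arange(-50,60,4)); print(s,dict(zip(h[1].astype(int),h[0])))
    return im,d,K,D,M,Q,P
E
python3 -c "
from h import *
tips('w4')"
```

```text
[ 0.453  -0.0833 -0.0231] [ 0.3 -0.3 -0.6] 65.91705242021139
-1 {np.int64(-50): np.int64(181), np.int64(-46): np.int64(164), np.int64(-42): np.int64(164), np.int64(-38): np.int64(203), np.int64(-34): np.int64(98), np.int64(-30): np.int64(11), np.int64(-26): np.int64(167), np.int64(-22): np.int64(237), np.int64(-18): np.int64(0), np.int64(-14): np.int64(0), np.int64(-10): np.int64(0), np.int64(-6): np.int64(0), np.int64(-2): np.int64(0), np.int64(2): np.int64(0), np.int64(6): np.int64(0), np.int64(10): np.int64(0), np.int64(14): np.int64(0), np.int64(18): np.int64(0), np.int64(22): np.int64(0), np.int64(26): np.int64(0), np.int64(30): np.int64(0), np.int64(34): np.int64(0), np.int64(38): np.int64(0), np.int64(42): np.int64(0), np.int64(46): np.int64(0), np.int64(50): np.int64(0), np.int64(54): np.int64(0)}
1 {np.int64(-50): np.int64(206), np.int64(-46): np.int64(183), np.int64(-42): np.int64(173), np.int64(-38): np.int64(190), np.int64(-34): np.int64(92), np.int64(-30): np.int64(10), np.int64(-26): np.int64(148), np.int64(-22): np.int64(197), np.int64(-18): np.int64(0), np.int64(-14): np.int64(0), np.int64(-10): np.int64(0), np.int64(-6): np.int64(0), np.int64(-2): np.int64(0), np.int64(2): np.int64(0), np.int64(6): np.int64(0), np.int64(10): np.int64(0), np.int64(14): np.int64(0), np.int64(18): np.int64(0), np.int64(22): np.int64(0), np.int64(26): np.int64(0), np.int64(30): np.int64(0), np.int64(34): np.int64(0), np.int64(38): np.int64(0), np.int64(42): np.int64(0), np.int64(46): np.int64(0), np.int64(50): np.int64(0), np.int64(54): np.int64(0)}
```

servo_tool(commands=[[66,0,0,4,0],[66,0,0,0,0],[50,0,0,0,0],[50,0,0,0,0],[50,0,0,0,0],[50,0,0,0,0]])

```text
clock: 8.1
eef_pos: [0.4528, -0.0829, -0.0267]
tool_rot: [0.174, 0.985, 0.0, -0.0]
ft_force: [-2.7, 1.8, 4.5]
grip_width: 0.0595
grasp_force: 64.5
```

servo_tool(commands=[[50,0,0,-10,0],[50,0,0,-30,0],[50,0,0,-40,0],[50,0,0,-40,0],[50,0,0,-20,0],[50,10,20,0,0],[50,19,39,0,0],[50,19,39,0,0],[50,19,39,0,0],[50,19,39,0,0],[50,19,39,0,0],[50,19,39,0,0],[50,19,39,0,0],[50,19,39,0,0],[50,15,39,0,0],[50,10,22,0,0],[50,0,0,0,0],[50,0,0,0,0]])

```text
clock: 10.35
eef_pos: [0.4114, 0.3491, 0.1124]
tool_rot: [0.174, 0.985, -0.001, -0.0]
ft_force: [0.0, -0.8, -2.8]
grip_width: 0.059
grasp_force: 65.9
```

```bash
cat >> h.py <<'E'
def held(name,post=True):
    """grasped part's circle in tool mm, and the post top"""
    im,d,K,D,M=cam('wrist'); T=pose(); save(im,name)
    m=d>0; P=pts(np.argwhere(m),d[m],K,D,M); Q=(P-T[:3,3])@T[:3,:3]*1e3
    s=(np.abs(Q[:,1])<22)&(np.abs(Q[:,0])<36)&(Q[:,2]>-62)&(Q[:,2]<-20); g=Q[s]
    if len(g):
        zt=np.percentile(g[:,2],10); top=g[g[:,2]<zt+4]
        print('held ext',top.min(0).round(1),top.max(0).round(1),'n',len(top),'zt',zt.round(1))
    if post:
        for zz in ((.03,.058),(.058,.075)):
            t=P[(P[:,2]>zz[0])&(P[:,2]<zz[1])&(np.linalg.norm(P[:,:2]-[.485,.304],axis=1)<.028)]
            if len(t):
                c,r=cv2.minEnclosingCircle(t[:,:2].astype(np.float32)); c=np.array(c)
                print('post',zz,len(t),c.round(4),round(r,4),t[:,2].max().round(3),'tool mm',(T[:3,:3].T@np.r_[c-T[:2,3],0]*1e3).round(1))
    print('tcp',T[:3,3].round(4),'w',status.get_obs()['grip_width'])
E
python3 -c "
from h import *
held('w5')"
```

```text
held ext [-30.4 -22.  -43.4] [ 31.5  22.  -37.9] n 7848 zt -41.9
post (0.03, 0.058) 87 [0.4838 0.3069] 0.0075 0.042 tool mm [-82.2 -14.7  -0. ]
tcp [0.4116 0.3489 0.1126] w 0.059144969364173614
```

View pics/w5.png

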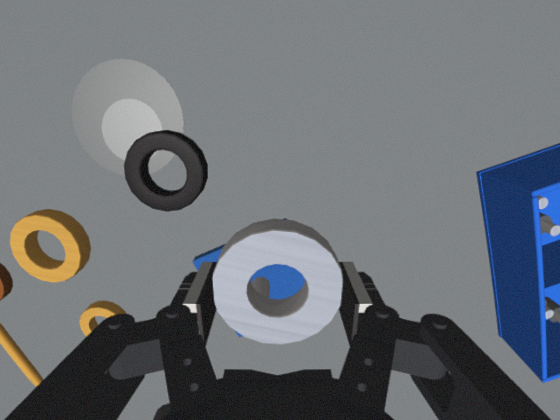

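The ring is held level and centred at (283,278), and it hides the post. I'll back off along tool x to see the post.

servo_tool(commands=[[50,30,-6,0,0],[50,40,-8,0,0],[50,0,0,0,0]])

```text
clock: 10.78
eef_pos: [0.339, 0.3594, 0.1128]
tool_rot: [0.173, 0.985, -0.001, -0.001]
ft_force: [0.0, 0.3, -3.4]
grip_width: 0.059
grasp_force: 65.9
```

```bash
python3 -c "
from h import *
held('w6')"
```

```text
held ext [-29.5 -22.  -43.4] [ 32.7  22.  -37.8] n 7821 zt -41.8
post (0.03, 0.058) 404 [0.4846 0.3044] 0.0094 0.058 tool mm [-154.2   -2.9    0. ]
post (0.058, 0.075) 34 [0.4794 0.3062] 0.0056 0.061 tool mm [-148.7   -3.     0. ]
tcp [0.3407 0.3599 0.1131] w 0.059439119469873125
```

servo_tool(commands=[[50,-25,0,0,0],[50,-40,-1,0,0],[50,-40,-1,0,0],[50,-35,-1,0,0],[50,-15,0,0,0],[50,0,0,0,0],[50,0,0,0,0],[50,0,0,0,0]])

```text
clock: 11.82
eef_pos: [0.4849, 0.3054, 0.1129]
tool_rot: [0.173, 0.985, -0.0, -0.0]
ft_force: [-0.2, 0.4, -1.7]
grip_width: 0.059
grasp_force: 65.9
```

```bash
python3 -c "
from h import *
held('w7'); T=pose(); print((T[:3,:3].T@np.array([.4846-T[0,3],.3044-T[1,3],0])*1e3).round(1))"
```

```text
held ext [-30.  -22.  -43.4] [ 31.3  22.  -37.9] n 7851 zt -41.9
post (0.03, 0.058) 239 [0.4855 0.3038] 0.0091 0.058 tool mm [-1.1 -1.4 -0. ]
post (0.058, 0.075) 150 [0.4843 0.3042] 0.0087 0.066 tool mm [ 0.2 -1.4  0. ]
tcp [0.485  0.3055 0.113 ] w 0.05908700695654502
[ 0.  -1.1  0. ]
```

View pics/w7.png

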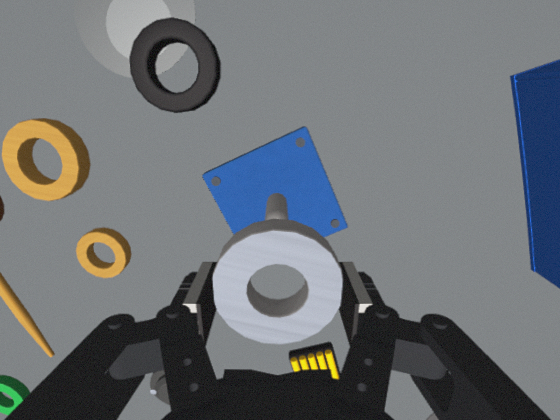

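Aligned: the post at (205,277) stands under the ring. Lower now.

servo_tool(commands=[[50,0,-1,10,0],[50,0,0,15,0],[50,0,0,15,0],[50,0,0,15,0],[50,0,0,10,0],[50,0,0,5,0],[50,0,0,3,0],[50,0,0,0,0]])

```text
clock: 12.88
eef_pos: [0.4858, 0.3041, 0.04]
tool_rot: [0.174, 0.985, 0.0, 0.0]
ft_force: [-0.1, -0.9, -2.7]
grip_width: 0.0591
grasp_force: 65.9
```

servo_tool(commands=[[50,0,0,1,0],[50,0,0,0,0]])

```text
clock: 13.12
eef_pos: [0.4858, 0.3041, 0.0391]
tool_rot: [0.174, 0.985, 0.0, 0.0]
ft_force: [-0.8, 0.2, -3.5]
grip_width: 0.0591
grasp_force: 65.9
```

servo_tool(commands=[[64,0,0,0,0],[75,0,0,0,0],[85,0,0,0,0],[85,0,0,-10,0],[85,0,0,-40,0],[85,0,0,-50,0],[85,0,0,-40,0],[85,0,0,0,0]])

```text
clock: 14.12
eef_pos: [0.4881, 0.3056, 0.1841]
tool_rot: [0.174, 0.985, 0.003, 0.004]
ft_force: [0.3, -1.3, 0.1]
grip_width: 0.0847
grasp_force: 0.0
```

```bash
cat >> h.py <<'E'
def stack(name):
    """ring points around the post by height"""
    im,d,K,D,M=cam('wrist'); T=pose(); save(im,name)
    m=d>0; P=pts(np.argwhere(m),d[m],K,D,M); P=P[np.linalg.norm(P[:,:2]-[.4848,.3042],axis=1)<.042]
    for a in np.arange(.016,.1,.004):
        t=P[(P[:,2]>a)&(P[:,2]<=a+.004)]
        if len(t)>15:
            c,r=cv2.minEnclosingCircle(t[:,:2].astype(np.float32)); print(a.round(3),len(t),np.round(c,4),round(r,4))
E
python3 -c "
from h import *
stack('w8')"
```

```text
0.016 54 [0.4738 0.3085] 0.0247
0.02 51 [0.4821 0.306 ] 0.0303
0.024 1910 [0.4853 0.3038] 0.031
0.028 91 [0.4847 0.3036] 0.0296
0.036 16 [0.4847 0.3042] 0.0088
0.04 16 [0.4815 0.3054] 0.0076
0.044 17 [0.4839 0.3045] 0.0086
0.052 20 [0.483  0.3049] 0.0083
0.056 56 [0.4859 0.3038] 0.009
0.06 93 [0.4855 0.3038] 0.0083
0.064 109 [0.4854 0.304 ] 0.0062
```

The spacer is seated, top at z≈0.027 and centred. On to the seal.

servo_tool(commands=[[85,-12,-16,0,0],[85,-22,-29,0,0],[85,-25,-33,0,0],[85,-25,-33,0,0],[85,-25,-33,0,0],[85,-25,-33,0,0],[85,-25,-33,0,0],[85,-25,-33,0,0],[85,-25,-33,0,0],[85,-25,-33,0,0],[85,-16,-23,0,0],[85,-8,-11,0,0],[85,0,-9,0,0],[85,0,0,0,0],[85,0,0,0,0]])

```text
clock: 16.05
eef_pos: [0.6071, -0.1141, 0.1789]
tool_rot: [0.173, 0.985, 0.0, -0.0]
ft_force: [0.2, -1.2, -0.1]
grip_width: 0.0849
grasp_force: 0.0
```

```bash
python3 -c "
from h import *
look('w9','seal_mid',.010,.025)"
```

```text
tcp [ 0.6072 -0.1141  0.179 ] yaw [0.173 0.985 0.    0.   ]
```

```bash
cat >> h.py <<'E'
def hue(name,lo,hi,zlo,zhi,near,r=.05):
    im,d,K,D,M=cam('wrist'); T=pose(); save(im,name)
    m=(cv2.inRange(cv2.cvtColor(im,cv2.COLOR_RGB2HSV),lo,hi)>0)&(d>0)
    P=pts(np.argwhere(m),d[m],K,D,M); t=P[(P[:,2]>zlo)&(P[:,2]<zhi)&(np.linalg.norm(P[:,:2]-near,axis=1)<r)]
    c,rad=cv2.minEnclosingCircle(t[:,:2].astype(np.float32)); c=np.array(c)
    print(len(t),c.round(4),round(rad,4),t[:,2].mean().round(4),'tool mm',(T[:3,:3].T@np.r_[c-T[:2,3],0]*1e3).round(1),'tcp',T[:3,3].round(4))
E
python3 -c "
from h import *
hue('w10',(45,80,40),(85,255,255),.008,.02,[.61,-.108])"
```

```text
1636 [ 0.6108 -0.1073] 0.0288 0.0126 tool mm [-0.8  7.7  0. ] tcp [ 0.6074 -0.1142  0.1791]
```

servo_tool(commands=[[85,-1,8,20,0],[85,0,0,40,0],[85,0,0,45,0],[85,0,0,45,0],[85,0,0,25,0],[85,0,0,12,0],[85,0,0,8,0],[85,0,0,5,0],[72,0,0,4,0],[64,0,0,0,0],[62,0,0,0,0],[50,0,0,0,0],[50,0,0,0,0],[50,0,0,0,0],[50,0,0,0,0]])

```text
clock: 18.08
eef_pos: [0.6119, -0.1081, -0.0239]
tool_rot: [0.174, 0.985, -0.0, 0.001]
ft_force: [0.0, 0.0, 4.7]
grip_width: 0.0549
grasp_force: 63.8
```

servo_tool(commands=[[50,0,0,-10,0],[50,0,0,-30,0],[50,0,0,-45,0],[50,0,0,-40,0],[50,0,0,-20,0],[50,10,13,0,0],[50,20,26,0,0],[50,25,33,0,0],[50,25,33,0,0],[50,25,33,0,0],[50,25,33,0,0],[50,25,33,0,0],[50,25,33,0,0],[50,25,33,0,0],[50,25,33,0,0],[50,20,27,0,0],[50,10,13,0,0],[50,0,5,0,0],[50,0,0,0,0],[50,0,0,0,0]])

```text
clock: 20.58
eef_pos: [0.4864, 0.307, 0.1197]
tool_rot: [0.175, 0.985, -0.0, -0.0]
ft_force: [-0.1, 0.1, -0.1]
grip_width: 0.0546
grasp_force: 63.3
```

```bash
cat >> h.py <<'E'
def tostand():
    T=pose(); print('to stand',(T[:3,:3].T@np.array([.4855-T[0,3],.3039-T[1,3],0])*1e3).round(1))
E
python3 -c "
from h import *
held('w11'); tostand()"
```

```text
held ext [-28.6 -22.  -38.5] [ 29.8  22.  -33.2] n 6674 zt -37.2
post (0.03, 0.058) 218 [0.4856 0.3038] 0.0091 0.058 tool mm [-0.4 -3.3  0. ]
post (0.058, 0.075) 276 [0.4853 0.3038] 0.0087 0.067 tool mm [-0.1 -3.4  0. ]
tcp [0.4864 0.307  0.1198] w 0.05543398332236038
to stand [-0.2 -3.2  0. ]
```

View pics/w11.png

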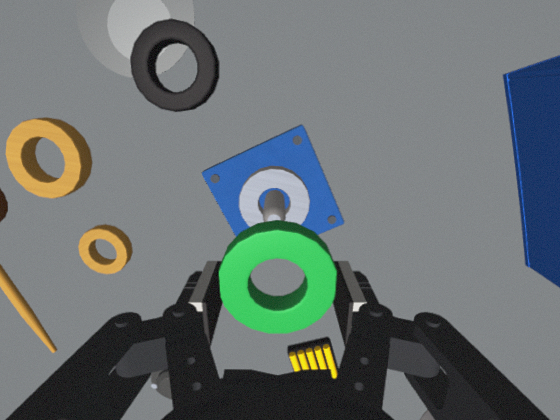

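The seal is held level above the spacer and post, both visible at (205,273). Correcting y by −3 mm, then lowering to TCP z≈0.005.

servo_tool(commands=[[50,0,-3,10,0],[50,0,0,10,0],[50,0,0,15,0],[50,0,0,20,0],[50,0,0,20,0],[50,0,0,15,0],[50,0,0,10,0],[50,0,0,7,0],[50,0,0,4,0],[50,0,0,2,0],[50,0,0,0,0]])

```text
clock: 22.0
eef_pos: [0.4852, 0.3054, 0.0071]
tool_rot: [0.174, 0.985, 0.0, 0.0]
ft_force: [-0.1, 0.2, -0.2]
grip_width: 0.055
grasp_force: 63.3
```

servo_tool(commands=[[50,0,-1,2,0],[50,0,0,0,0],[60,0,0,0,0],[66,0,0,0,0],[85,0,0,0,0],[85,0,0,0,0],[85,0,0,-15,0],[85,0,0,-45,0],[85,0,0,-50,0],[85,0,0,-45,0],[85,0,0,-20,0],[85,0,0,0,0],[85,0,0,0,0]])

```text
clock: 23.62
eef_pos: [0.4841, 0.304, 0.1791]
tool_rot: [0.174, 0.985, -0.0, -0.0]
ft_force: [0.2, -0.0, -0.4]
grip_width: 0.0848
grasp_force: 0.0
```

```bash
python3 -c "
from h import *
stack('w12');T=pose(); print(T[:3,3],(T[:3,:3].T@np.array([.477-T[0,3],.126-T[1,3],0])*1e3).round(1))"
```

```text
0.016 52 [0.4732 0.3105] 0.0264
0.02 54 [0.4853 0.3036] 0.0311
0.024 153 [0.485  0.3036] 0.0309
0.028 54 [0.4729 0.3094] 0.0253
0.032 50 [0.4733 0.3064] 0.0234
0.036 353 [0.4839 0.3039] 0.029
0.04 1584 [0.4837 0.3038] 0.0287
0.044 19 [0.4838 0.3045] 0.0085
0.048 17 [0.4813 0.3054] 0.0074
0.052 16 [0.4829 0.3048] 0.0083
0.056 69 [0.4856 0.3037] 0.009
0.06 90 [0.4858 0.3038] 0.008
0.064 108 [0.4852 0.3034] 0.0059
[0.48383817 0.30380423 0.17852574] [ -54.5 -169.4    0.2]
```

Seal seated (top ≈0.042, centred). Now the small brass ring.

servo_tool(commands=[[85,-5,-15,0,0],[85,-10,-31,0,0],[85,-10,-31,0,0],[85,-10,-31,0,0],[85,-10,-31,0,0],[85,-7,-20,0,0],[85,-2,-10,0,0],[85,0,0,0,0],[85,0,0,0,0]])

```text
clock: 24.8
eef_pos: [0.4774, 0.1275, 0.1797]
tool_rot: [0.174, 0.985, 0.0, -0.0]
ft_force: [-0.7, 0.7, 0.1]
grip_width: 0.085
grasp_force: 0.0
```

```bash
python3 -c "
from h import *
hue('w13',(8,80,60),(28,255,255),.008,.018,[.477,.126],.04)"
```

```text
1097 [0.4778 0.1263] 0.025 0.0126 tool mm [-0.9 -1.2 -0. ] tcp [0.4775 0.1277 0.1797]
```

View pics/w13.png

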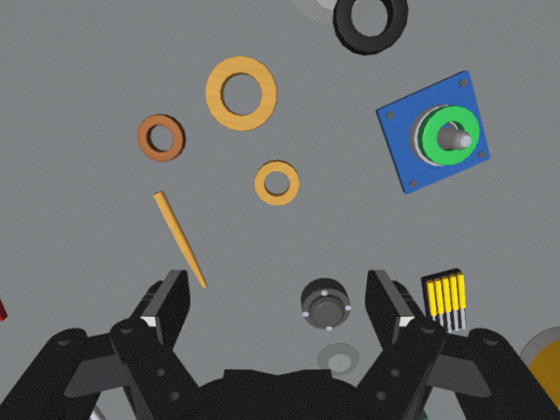

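The small brass ring (radius 25 mm) is at (183,277), under the gripper, with nothing close by. Grasp it.

servo_tool(commands=[[85,-1,-1,20,0],[85,0,0,40,0],[85,0,0,45,0],[85,0,0,45,0],[85,0,0,25,0],[85,0,0,12,0],[75,0,0,8,0],[68,0,0,5,0],[60,0,0,3,0],[54,0,0,0,0],[54,0,0,0,0],[40,0,0,0,0],[40,0,0,0,0],[40,0,0,0,0],[40,0,0,0,0]])

```text
clock: 26.72
eef_pos: [0.4786, 0.126, -0.022]
tool_rot: [0.174, 0.985, 0.0, 0.001]
ft_force: [-1.6, -0.4, 5.7]
grip_width: 0.0472
grasp_force: 60.5
```

servo_tool(commands=[[40,0,0,-10,0],[40,0,0,-30,0],[40,0,0,-45,0],[40,0,0,-45,0],[40,0,0,-20,0],[40,5,15,0,0],[40,10,31,0,0],[40,10,31,0,0],[40,10,31,0,0],[40,10,31,0,0],[40,7,20,0,0],[40,3,10,0,0],[40,0,0,0,0],[40,0,0,0,0],[40,0,0,0,0]])

```text
clock: 28.6
eef_pos: [0.4844, 0.3025, 0.1269]
tool_rot: [0.175, 0.985, -0.0, 0.0]
ft_force: [-0.0, 0.3, -1.1]
grip_width: 0.0473
grasp_force: 62.1
```

```bash
python3 -c "
from h import *
held('w14'); tostand()"
```

```text
held ext [-24.5 -22.  -36.8] [ 25.6  22.  -31.2] n 4924 zt -35.2
post (0.03, 0.058) 2353 [0.485 0.304] 0.0281 0.058 tool mm [0.  1.6 0. ]
post (0.058, 0.075) 350 [0.4858 0.304 ] 0.0091 0.067 tool mm [-0.8  1.8  0. ]
tcp [0.4845 0.3026 0.127 ] w 0.047203464988211236
to stand [-0.5  1.6  0. ]
```

View pics/w14.png

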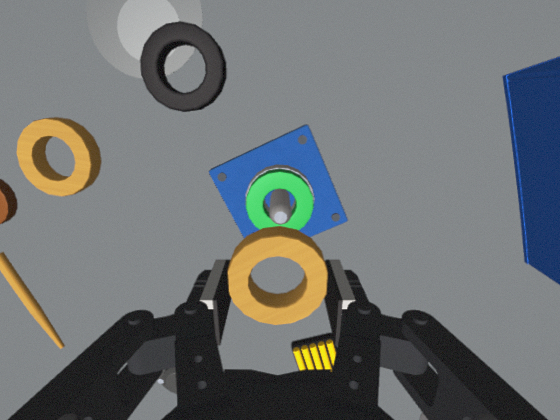

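The ring is held level at (275,278), with the stack at (203,280). Nudge and lower.

servo_tool(commands=[[40,-1,2,10,0],[40,0,0,10,0],[40,0,0,15,0],[40,0,0,20,0],[40,0,0,20,0],[40,0,0,15,0],[40,0,0,8,0],[40,0,0,4,0],[40,0,0,2,0],[40,0,0,1,0],[40,0,0,0,0]])

```text
clock: 30.02
eef_pos: [0.4862, 0.3051, 0.0222]
tool_rot: [0.174, 0.985, 0.0, 0.0]
ft_force: [0.1, -0.4, -2.1]
grip_width: 0.0469
grasp_force: 62.1
```

servo_tool(commands=[[50,0,0,0,0],[56,0,0,0,0],[70,0,0,0,0],[85,0,0,0,0],[85,0,0,-15,0],[85,0,0,-45,0],[85,0,0,-50,0],[85,0,0,-35,0],[85,0,0,-10,0],[85,0,0,0,0],[85,0,0,0,0]])

```text
clock: 31.4
eef_pos: [0.485, 0.3043, 0.1751]
tool_rot: [0.174, 0.985, -0.001, -0.001]
ft_force: [-0.6, 0.5, -0.7]
grip_width: 0.0848
grasp_force: 0.0
```

```bash
python3 -c "
from h import *
stack('w15');T=pose(); print(T[:3,3],(T[:3,:3].T@np.array([.6415-T[0,3],.130-T[1,3],0])*1e3).round(1))"
```

```text
0.016 40 [0.4718 0.3077] 0.0254
0.02 44 [0.4805 0.3075] 0.0303
0.024 148 [0.4847 0.3038] 0.0307
0.028 45 [0.4724 0.3091] 0.0249
0.032 61 [0.4721 0.3077] 0.025
0.036 174 [0.484  0.3038] 0.0289
0.04 438 [0.4836 0.3042] 0.0286
0.044 93 [0.4775 0.3068] 0.0225
0.048 99 [0.4817 0.3067] 0.0246
0.052 1389 [0.4854 0.3046] 0.0251
0.056 95 [0.4856 0.3046] 0.0233
0.06 96 [0.4855 0.3038] 0.0081
0.064 118 [0.4856 0.3037] 0.0061
[0.48491373 0.30430146 0.17491158] [-2.068e+02 -1.101e+02 -1.000e-01]
```

Thrust ring seated (top ≈0.056). Now to the cap.

servo_tool(commands=[[85,-13,-7,0,0],[85,-24,-13,0,0],[85,-30,-16,0,0],[85,-30,-16,0,0],[85,-30,-16,0,0],[85,-30,-16,0,0],[85,-26,-13,0,0],[85,-16,-8,0,0],[85,-8,-5,0,0],[85,0,0,0,0],[85,0,0,0,0]])

```text
clock: 32.83
eef_pos: [0.6422, 0.1314, 0.1769]
tool_rot: [0.173, 0.985, 0.0, -0.0]
ft_force: [-0.4, 0.1, 0.9]
grip_width: 0.085
grasp_force: 0.0
```

```bash
python3 -c "
from h import *
look('w16','cap_mid',.02,.045)
hue('w17',(0,0,0),(180,255,255),.015,.05,[.642,.130],.045)"
```

```text
cap_mid 0.7 circle [0.6426 0.13  ] 0.0299 mean [0.6405 0.131  0.03  ]
   tool shift mm [-1.  -1.3 -0. ]
tcp [0.6422 0.1316 0.177 ] yaw [ 0.173  0.985  0.    -0.   ]
2516 [0.6427 0.1299] 0.03 0.0297 tool mm [-1.  -1.3 -0. ] tcp [0.6423 0.1315 0.1771]
```

View pics/w16.png

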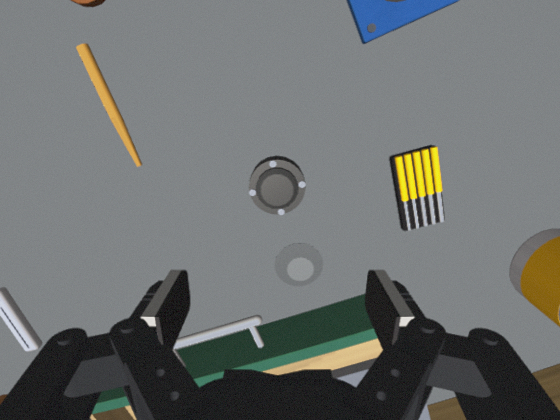

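The cap is at (186,277), dome up. There is a faint translucent disc at (265,298), so I'll check whether it is a real object and where it stands before descending.

```bash
python3 -c "
from h import *
im,d,K,D,M=cam('wrist')
for h in (0,.03,.06): print('wrist disc',h,plane([[265,298],[269,301]],h,K,D,M).round(3).tolist())
print(d[255:280:6,280:320:8])
P=pts([265,298],d[265,298],K,D,M);print(P)
w=d[225:300,270:330]; I=np.argwhere(w>0)+[225,270]; Q=pts(I,w[w>0],K,D,M); print('z range',Q[:,2].min(),Q[:,2].max(),(w==0).sum())
im,d,K,D,M=cam('top')
for h in (0,.03,.06): print('top disc',h,plane([[127,232],[125,232]],h,K,D,M).round(3).tolist())
w=d[115:140,220:245];print('top',(w==0).sum(),pts(np.argwhere(w>0)+[115,220],w[w>0],K,D,M)[:,2].max())
"
```

```text
wrist disc 0 [[0.75, 0.119, 0.0], [0.757, 0.12, 0.0]]
wrist disc 0.03 [[0.734, 0.122, 0.03], [0.74, 0.124, 0.03]]
wrist disc 0.06 [[0.718, 0.126, 0.06], [0.723, 0.127, 0.06]]
[[0.3805887  0.38025054 0.38072348 0.38154575 0.3802626 ]
 [0.3831439  0.3837475  0.38493833 0.3828633  0.3841132 ]
 [0.38566867 0.38591015 0.38655144 0.38588136 0.3850475 ]
 [0.38878337 0.         0.38941452 0.3880198  0.38822153]
 [0.3915248  0.39246282 0.3906977  0.39157924 0.3921734 ]]
[[ 7.50833701e-01  1.18458146e-01 -6.25801308e-04]]
z range -0.0035784500678379683 0.0016243539267238316 19
top disc 0 [[0.751, 0.118, 0.0], [0.756, 0.118, 0.0]]
top disc 0.03 [[0.738, 0.114, 0.03], [0.743, 0.114, 0.03]]
top disc 0.06 [[0.724, 0.109, 0.06], [0.729, 0.11, 0.06]]
top 1 0.31942060648236303
```

The disc is just a flat mark on the table, so it is safe. Grasp the cap.

servo_tool(commands=[[85,-1,-1,20,0],[85,0,0,40,0],[85,0,0,45,0],[85,0,0,40,0],[85,0,0,25,0],[85,0,0,12,0],[85,0,0,8,0],[85,0,0,5,0],[72,0,0,3,0],[65,0,0,0,0],[65,0,0,0,0],[50,0,0,0,0],[50,0,0,0,0],[50,0,0,0,0],[50,0,0,0,0]])

```text
clock: 34.95
eef_pos: [0.6441, 0.1298, -0.0198]
tool_rot: [0.174, 0.985, 0.001, 0.001]
ft_force: [-0.8, -0.5, 5.1]
grip_width: 0.0586
grasp_force: 63.6
```

servo_tool(commands=[[50,0,0,-10,0],[50,0,0,-30,0],[50,0,0,-45,0],[50,0,0,-45,0],[50,0,0,-20,0],[50,13,7,0,0],[50,24,13,0,0],[50,30,16,0,0],[50,30,16,0,0],[50,30,16,0,0],[50,30,16,0,0],[50,26,13,0,0],[50,17,8,0,0],[50,8,5,0,0],[50,0,0,0,0],[50,0,0,0,0],[50,0,0,0,0]])

```text
clock: 37.08
eef_pos: [0.4863, 0.3033, 0.1288]
tool_rot: [0.175, 0.985, -0.0, 0.0]
ft_force: [0.2, -0.1, -4.4]
grip_width: 0.0581
grasp_force: 65.5
```

```bash
python3 -c "
from h import *
held('w18'); tostand()
im,d,K,D,M=cam('wrist'); T=pose(); m=d>0; Q=(pts(np.argwhere(m),d[m],K,D,M)-T[:3,3])@T[:3,:3]*1e3
for a in range(-64,-20,4):
  g=Q[(np.abs(Q[:,1])<20)&(np.abs(Q[:,0])<36)&(Q[:,2]>a)&(Q[:,2]<=a+4)]
  if len(g): print(a,len(g),g[:,0].min().round(1),g[:,0].max().round(1))"
```

```text
held ext [-18.8 -21.3 -56.3] [ 21.9  19.4 -50.8] n 5933 zt -54.8
post (0.03, 0.058) 2175 [0.485 0.304] 0.028 0.058 tool mm [ 1.4  0.2 -0. ]
post (0.058, 0.075) 241 [0.4857 0.3037] 0.0088 0.067 tool mm [ 0.5  0.2 -0. ]
tcp [0.4862 0.3034 0.1288] w 0.05825418687701541
to stand [ 0.8  0.3 -0. ]
-60 13 -9.5 18.0
-56 5359 -17.9 21.9
-52 1263 -27.4 29.8
-48 2396 -28.8 30.4
-44 702 -28.9 30.8
-40 296 21.7 30.8
-36 265 21.7 30.8
-32 259 21.6 31.1
-28 220 21.9 30.8
-24 184 22.3 30.7
```

View pics/w18.png

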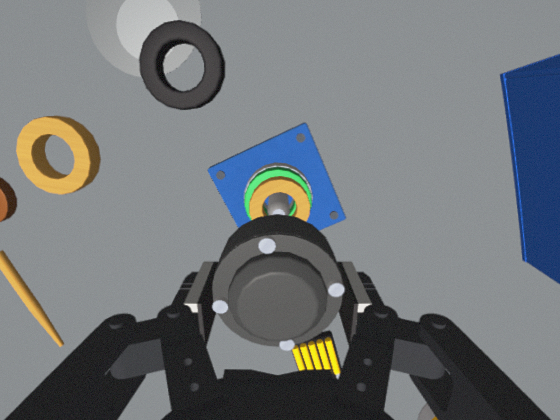

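The cap is held level at (290,278) over the stack at (195,278), aligned within 1 mm. Lower it.

servo_tool(commands=[[50,0,0,10,0],[50,0,0,15,0],[50,0,0,15,0],[50,0,0,15,0],[50,0,0,12,0],[50,0,0,10,0],[50,0,0,8,0],[50,0,0,4,0],[50,0,0,2,0],[50,0,0,0,0],[50,0,0,0,0]])

```text
clock: 38.55
eef_pos: [0.4859, 0.3042, 0.0382]
tool_rot: [0.174, 0.985, 0.0, 0.0]
ft_force: [-0.6, -0.8, -3.4]
grip_width: 0.0584
grasp_force: 65.6
```

servo_tool(commands=[[50,0,0,1,0],[50,0,0,0,0],[60,0,0,0,0],[66,0,0,0,0],[80,0,0,0,0],[85,0,0,0,0],[85,0,0,-15,0],[85,0,0,-45,0],[85,0,0,-45,0],[85,0,0,-25,0],[85,0,0,-10,0],[85,0,0,0,0],[85,0,0,0,0]])

```text
clock: 40.17
eef_pos: [0.4848, 0.3035, 0.1754]
tool_rot: [0.174, 0.985, -0.001, -0.001]
ft_force: [-0.3, 1.3, -0.8]
grip_width: 0.0849
grasp_force: 0.0
```

```bash
python3 -c "
from h import *
stack('w19'); im=cam('scene')[0]; save(cv2.resize(im[100:260,220:430],None,fx=3,fy=3),'s20')"
```

```text
0.016 33 [0.4718 0.3092] 0.0273
0.02 29 [0.4719 0.3102] 0.0271
0.024 113 [0.4793 0.3064] 0.0301
0.028 27 [0.4689 0.3112] 0.0233
0.032 31 [0.4685 0.3091] 0.0239
0.036 58 [0.469 0.31 ] 0.0236
0.04 79 [0.4685 0.3092] 0.0235
0.056 35 [0.4684 0.3087] 0.0246
0.06 43 [0.4678 0.3099] 0.024
0.064 40 [0.4735 0.3068] 0.0275
0.068 52 [0.4744 0.3081] 0.0278
0.072 45 [0.4682 0.3091] 0.0245
0.076 220 [0.4844 0.3038] 0.0298
0.08 1298 [0.4845 0.3036] 0.0297
0.084 422 [0.4842 0.3039] 0.0292
0.088 1557 [0.484  0.3041] 0.0206
0.092 35 [0.4828 0.3041] 0.017
```

View pics/s20.png

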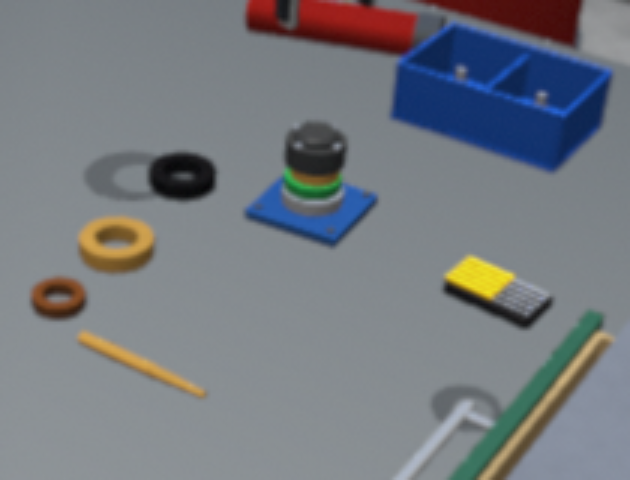

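The scene crop shows the full stack at (170,315) on the blue plate, with the cap level and the bystanders where they were. Handing in.

```bash
python3 -c "
from h import *
print(bot.job_done())"
```

```text
the job is handed in; nothing more can be done
None
```

The hub kit is stacked on the blue stand's post (spacer, seal, thrust ring, cap dome up) and handed in at about 40 s; the last depth and scene checks showed it centred and level with the bystanders unmoved, though hand-in returned no verdict, and the spacer was released about 54 mm too high by my mistake but dropped into place.

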